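# Clamp a relay in the test fixture and start its test

## Robot

A 7-joint arm with a two-finger parallel gripper is mounted at the origin on the work surface. World frame = base frame: x ahead of the robot, y to its left, z up, the work surface at z = 0. Lengths are in m, angles in rad, forces in N, time in s.
With the tool pointing down it reaches from about 0.425 to 0.925 m from the base axis. Payload 6.8 kg.
Tool frame: the origin (TCP) lies at the very end of the fingers, on their centre line; the grasp point (between the pads) lies 19 mm behind it (bot.grasp_offset is the distance from the TCP to the grasp point, in m); z points along the fingers, y is the direction in which the jaws open and shut (so a half turn about z gives the same grasp; the last joint's range is limited). The gripper opens to 85 mm and grips with 20 to 120 N. Pads are 22 mm wide; open, the fingers measure 114 mm over their backs; the gripper's body (76 mm by 85 mm) begins 54 mm behind the grasp point. The pads swing forward as they close: fully open they stand 13 mm farther back than shut.
Start: joints at [-1.436, 0.477, 0.022, 1.555, -0.011, 1.109, -0.083], TCP at [0.162, 0.655, 0.231] pointing down, gripper open.
Joint ranges: [-2.96, 2.96], [-0.34, 2.1], [-1.41, 1.46], [0.24, 2.44], [-1.37, 4.51], [0.17, 1.92], [-2.96, 2.96]. Speed limits (rad/s): [2.39, 2.39, 3.14, 3.14, 3.14, 3.14, 3.14].

## Interface

Orientations are given as a unit quaternion [w, x, y, z].
In Python, from station import monitor, cams, bot, finder gives the robot as it stands.
- The arm moves only by the tool jog_arm, never from a script. Its argument "plan" is a list of rows, each an object of numbers: "x", "y", "z": the shift along the tool's x, y, z as a fraction of full scale; "wx", "wy", "wz": the turn, a rotation vector about the tool's x, y, z as a fraction of full scale. A call has 1 to 12 rows; each row is the pose to reach, as a shift and turn from the pose measured when the call began, along the tool's axes at that moment, turning the shorter way round; what a row does not reach only later rows make up. Full scale, the value 1, is 20 cm for a shift and 180 degrees for a turn. A row lasts 1/12 s, in which the tool goes at most 41.7 mm and 7.16 degrees, less where a joint would pass 70% of its speed; a pose out of reach is approached as far as the arm can. A call with a number of a shift or a turn outside -1 to 1 is refused whole. A call with a gripper value outside its range is refused whole. "hand" is the opening, from -1 (shut) to 1 (fully open), set as the call begins (left out, the last holds). The fingers move at their own pace and stop on an object; "grip_force" is the grip in N (left out, the last holds). Time passes only in rows, so rows that repeat a pose let the fingers close. It gives the time, the measured TCP pose, the force and the opening at its end, in the units of the state.
- monitor.get_obs(): the state, without advancing time (a new reading comes with each control period).
- cams.read_camera(name): name is "side" or "top" or "wrist"; returns the picture (420x560x3 uint8, red, green, blue); there is no depth.
- cams.get_calibration(name): a dict with "fx", "fy", "cx", "cy" (pixels), "extrinsics" (4x4, takes a point from world to camera coordinates). Camera axes: x right, y down, z forward; pixel columns grow to the right and rows downward; lengths in m; the calibration is good to about 2 mm. A picture is of the moment at which its call begins: read the wrist's pose just before it. get_calibration takes no time and is no camera call; for the wrist camera it gives the pose at the moment of the call.
- bot.hand_in(): hands the job in, once; it reports no verdict.
Trained networks look in the newest picture that a camera, given by its name, has taken for a name from the list of things; names that differ only in an ending like _2 or _b are one class to them, and where a whole thing is asked for, a point or a joint stands for the part that bears it (a point fixed in the world has none). Each returns a list of dicts, best first, with "confidence" (0 to 1); they miss things now and then, are a little off and sometimes report something else, mostly with a low value. They report only what shows in the picture. A call takes as long as a camera call.
- finder.find_in(camera, target): "bbox" ([left, top, width, height] in pixels, round what is visible of it).
- finder.place_of(camera, target): "location" ([column, row] in pixels: a listed point, or the origin of a listed thing).
The state is a dict: "t": time; "q": joint angles; "joint_vel": joint speeds; "joint_torque": joint torques, N m; "eef_pos": TCP position; "tool_rot": TCP orientation; "contact_force": force on the tool from outside, world axes, zero at the start; "torque": the same for the moment, N m; "gripper_width": opening from 0.0 (shut) to 1.0 (fully open).
Only numpy, scipy, OpenCV 4.12 (cv2) and the standard library are available. Lean on these libraries where they do the work, as an engineer would, in place of code of your own. Each camera call takes 0.05 s, during which the arm holds its last target. There are 200 camera calls.

## Task

Put the orange relay upright into the black socket pocket of the grey test fixture, fully home on the pocket floor, lowering it in rather than dropping it. Swing the steel locking lever with the red knob fully shut over it, and only then press the green spring plunger down to its stop, hold it there a moment and let it spring back up. Leave the blue relay, the multimeter, the parts bin and the screwdriver where they are.

Things in the scene. Friction and masses are not known exactly. Their poses are not given: they have to be found in the camera images.
- relay: The relay to be tested: block 36 (x) x 28 (y) x 34 mm (z), black base (lowest 10 mm), orange cap (35 x 27 mm, upper 24 mm), 60 g, standing upright on the mat (mat top 2 mm above the work surface). Origin: centre of its underside; z up. It fits the pocket either way round (yaw or yaw + pi).
- spare: Bystander: a relay of the same shape and size with a blue cap. Origin: centre of its underside. Which relay stands in which place varies.
- fixture: Fixed test fixture: grey box, aluminium top, 160 (x) x 240 (y) x 35 mm, on the mat. Origin: centre of its underside, z up. In its frame (mm): pocket centre (-30, 35); lever post (20 mm diameter, up to z = 71) at (-30, -20); plunger at (-40, -85); a dark keeper post (10 x 12 mm, top z = 80) at (-44, 72), just beside the shut lever.
- pocket (a point): Centre of the pocket floor, 35 mm above the fixture's underside; axes as the fixture's. Pocket 39 (x) x 31 (y) mm, 14 mm deep, 3 mm chamfer, in a black socket block 62 x 54 mm. The seated relay has its origin here, its x along the fixture's x, and stands 20 mm out of the socket. Gripping it by its 36 mm length (fingers on its x sides) keeps the fingers clear of the lever post.
- lever (a joint): Locking lever's angle about its vertical pivot: 0 = shut against its stop, pointing along the fixture's +y over the relay; grows as it opens clockwise seen from above; pi/2: along the fixture's +x; at most 2.1. It stays where left. Steel bar 14 mm wide, 8 mm thick; its underside passes 2.5 mm above a seated relay and is blocked by one that is not home.
- lever_knob (a point): Centre of the top of the lever's upright red knob: cylinder of 14 mm diameter, 30 mm tall, standing on the lever's end 110 mm from the pivot axis. Its top is 113.5 mm above the fixture's underside.
- lever_pivot (a point): Point on the lever's vertical pivot axis, at mid-thickness of the lever (75.5 mm above the fixture's underside).
- plunger (a joint): Travel of the green spring plunger: 0 = up, 0.010 = fully down at its stop (m). It springs back. About 2.4 N to start, 5.4 N at the stop.
- plunger_head (a point): Centre of the top of the plunger's green round head, 32 mm diameter, 10 mm thick; when up it is 79 mm above the fixture's underside. Moves with the plunger.
- meter: Bystander: yellow multimeter 85 x 170 x 40 mm lying flat. Origin: centre of its underside.
- bin: Bystander: blue open parts bin 120 x 100 x 60 mm. Origin: centre of its underside.
- driver: Bystander: screwdriver with red handle, about 190 mm long, lying roughly crosswise beyond the fixture.

How it is judged:
By the outcome, as a careful person would: the job done as asked, in the order asked, and still so for the second after the job is handed in, with the robot touching nothing.
It also fails if it takes over 67 s, if anything falls off the work surface, if the arm or the gripper's body presses on something with over 40 N, if the wrist force passes 120 N, or if a joint passes its speed limit or range.

## Working session

There is one attempt and no reset: what is moved stays moved. The work goes in short steps, Python scripts to look and compute and a tool call to move; the robot and the scene stay as the last step left them, time stands still between calls to the robot, and variables do not carry over. Pictures are saved under pics/ and viewed, about 8 in all and at most 12, crops included, and the job is handed in when it is done.

Besides the shell and the picture viewer there is one more tool, called by a JSON object that holds its "op" and its "data", one argument or row to a line. jog_arm: Moves the arm, as the interface text tells. Shift numbers are shares of 20 cm and turn numbers shares of 180 degrees, none past 1 either way. Its arguments: {"type":"object","properties":{"plan":{"type":"array","items":{"type":"object","properties":{"x":{"type":"number","minimum":-1,"maximum":1},"y":{"type":"number","minimum":-1,"maximum":1},"z":{"type":"number","minimum":-1,"maximum":1},"wx":{"type":"number","minimum":-1,"maximum":1},"wy":{"type":"number","minimum":-1,"maximum":1},"wz":{"type":"number","minimum":-1,"maximum":1}}}},"hand":{"type":"number"},"grip_force":{"type":"number"}},"required":["plan"]}

```bash
ls; mkdir -p pics; python3 - <<'E'
from station import monitor, cams, bot, finder
import cv2, numpy as np
o=monitor.get_obs(); print({k:np.round(v,3) for k,v in o.items()}, bot.grasp_offset)
ims=[]
for c in ("top","side"):
    im=cams.read_camera(c); cv2.imwrite(f"pics/{c}0.png",im[...,::-1])
    k=cams.get_calibration(c); print(c,k['fx'],k['cx'],k['cy'],np.round(k['extrinsics'],3).tolist())
    for t in ("relay","spare","fixture","pocket","lever_knob","lever_pivot","plunger_head"):
        print(c,t,[(np.round(d['location'],1).tolist(),round(d['confidence'],2)) for d in finder.place_of(c,t)[:3]])
print(monitor.get_obs()['t'])
E
```

```text
pics
{'t': np.float64(0.0), 'q': array([-1.436,  0.478,  0.022,  1.556, -0.012,  1.109, -0.083]), 'joint_vel': array([ 0.001, -0.   ,  0.   ,  0.002, -0.001, -0.   , -0.001]), 'joint_torque': array([-0.0000e+00, -5.9645e+01,  1.6080e+00, -2.8118e+01,  1.3000e-02,
        1.0000e-02, -0.0000e+00]), 'eef_pos': array([0.162, 0.655, 0.23 ]), 'tool_rot': array([-0.   ,  0.121,  0.993, -0.001]), 'contact_force': array([-1.302,  0.092, -0.271]), 'torque': array([-0.028, -0.002, -0.039]), 'gripper_width': np.float64(0.995)} 0.0187
top 441.42106239115776 279.17326812939206 210.52547200678552 [[0.016, -1.0, -0.004, 0.002], [-0.998, -0.016, -0.053, 0.638], [0.053, 0.005, -0.999, 1.286], [0.0, 0.0, 0.0, 1.0]]
top relay [([335.0, 260.0], 0.61)]
top spare [([343.9, 224.0], 0.63), ([245.9, 238.2], 0.25)]
top fixture [([248.3, 240.0], 0.68)]
top pocket [([231.4, 245.3], 0.85)]
top lever_knob [([252.9, 211.6], 0.73)]
top lever_pivot [([249.5, 250.2], 0.95)]
top plunger_head [([276.0, 260.9], 0.68)]
side 506.1745627226978 284.5766763756669 207.97432688792722 [[0.979, -0.205, 0.012, -0.611], [-0.145, -0.729, -0.669, 0.168], [0.146, 0.653, -0.743, 1.237], [0.0, 0.0, 0.0, 1.0]]
side relay [([244.2, 290.1], 0.58)]
side spare [([288.7, 297.6], 0.67)]
side fixture [([250.6, 210.0], 0.98), ([352.3, 220.1], 0.28)]
side pocket [([239.6, 193.9], 0.76)]
side lever_knob [([281.4, 187.8], 0.81)]
side lever_pivot [([235.3, 196.6], 0.6)]
side plunger_head [([233.9, 213.0], 0.53), ([246.2, 129.8], 0.47)]
0.8
```

```bash
python3 - <<'E'
import cv2
a=cv2.imread("pics/top0.png")[150:330,180:400]; cv2.imwrite("pics/a.png",cv2.resize(a,None,fx=3.5,fy=3.3,interpolation=2))
a=cv2.imread("pics/side0.png"); cv2.imwrite("pics/b.png",a)
E
```

```text
(no output)
```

View pics/a.png

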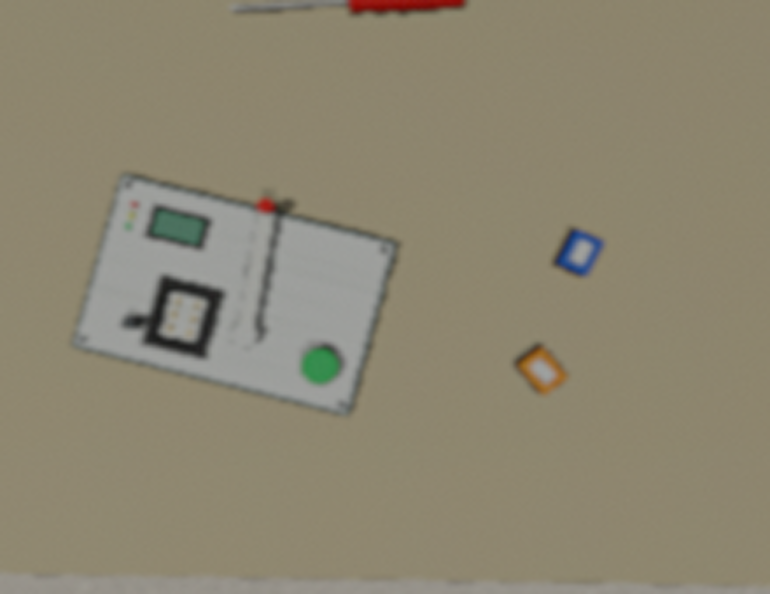

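View pics/b.png

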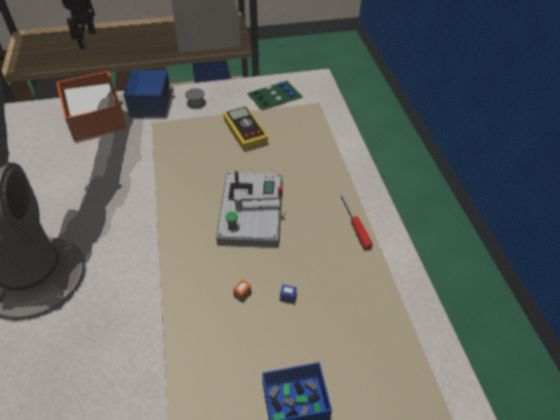

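The top crop shows the orange relay at full-image (335,262) and the blue one at (346,226). The fixture is centred near (247,239), with the socket at (233,246), plunger at (272,261), red knob at (256,212) and keeper at (218,247). The lever is open along about fixture +x.

```bash
cat > h.py <<'E'
from station import monitor, cams, bot, finder
import cv2, numpy as np
from scipy.spatial.transform import Rotation as R
def w(c,px,z,k=None):
    k=k or cams.get_calibration(c); E=np.array(k['extrinsics']); 
    d=E[:3,:3].T@np.array([(px[0]-k['cx'])/k['fx'],(px[1]-k['cy'])/k['fy'],1]); o=-E[:3,:3].T@E[:3,3]
    return o+d*(z-o[2])/d[2]
def pix(k,p):
    E=np.array(k['extrinsics']); q=E[:3,:3]@p+E[:3,3]; return np.array([k['fx']*q[0]/q[2]+k['cx'],k['fy']*q[1]/q[2]+k['cy']])
def move(p,yaw=None,o=None):
    """tool-axes numbers to reach TCP p, pointing down, with jaw axis (tool y) at world angle yaw (mod pi)"""
    o=o or monitor.get_obs(); q=o['tool_rot']; r=R.from_quat([q[1],q[2],q[3],q[0]])
    s=r.inv().apply(np.array(p)-o['eef_pos'])/0.2
    cur=r.as_matrix()[:,1]; a=np.arctan2(cur[1],cur[0])
    if yaw is None: yaw=a
    else: yaw=a+((yaw-a+np.pi/2)%np.pi-np.pi/2)
    y=np.array([np.cos(yaw),np.sin(yaw),0]); zz=np.array([0,0,-1.]); T=R.from_matrix(np.stack([np.cross(y,zz),y,zz],1))
    rv=(r.inv()*T).as_rotvec()/np.pi
    print('shift',np.round(s,4),'turn',np.round(rv,4),'yaw from',round(a,3),'to',round(yaw,3))
def mask(im,col):
    h=cv2.cvtColor(im,cv2.COLOR_RGB2HSV); H,S,V=h[...,0].astype(int),h[...,1],h[...,2]
    rng={'orange':(6,22),'green':(45,75),'blue':(105,125)}[col]
    return ((H>=rng[0])&(H<=rng[1])&(S>150)&(V>60)).astype(np.uint8)
E
python3 - <<'E'
from h import *
f=lambda c:(180+c[0]/3.5,150+c[1]/3.3)
C=np.array([w('top',f(c),.037)[:2] for c in [(125,175),(398,242),(349,412),(74,345)]])
print('corners',C.round(4),'c',C.mean(0)); print(np.linalg.norm(C-np.roll(C,-1,0),axis=1))
y=(C[0]+C[3]-C[1]-C[2]); yaw=np.arctan2(y[1],y[0])-np.pi/2; print('yaw',yaw)
print('pl',w('top',f((321,365)),.081),'knob',w('top',f((266,205)),.1155),w('top',f((185,315)),.051))
print('relay',w('top',f((541,369)),.036),'sp',w('top',f((580,252)),.036))
c,s=np.cos(yaw),np.sin(yaw); M=np.array([[c,-s],[s,c]])
for n,p in dict(pocket=(-30,35),pivot=(-30,-20),pl=(-40,-85),keeper=(-44,72)).items(): print(n,C.mean(0)+M@(np.array(p)/1000))
im=cv2.cvtColor(cv2.imread('pics/top0.png'),cv2.COLOR_BGR2RGB)
m=mask(im,'orange'); m[:240]=0;m[290:]=0;m[:,:310]=0;m[:,360:]=0
P=cv2.findNonZero(m); print(cv2.minAreaRect(P))
r=cv2.boxPoints(cv2.minAreaRect(P)); B=np.array([w('top',p,.036)[:2] for p in r]); print(B.round(4)); 
for i in range(2): e=B[i+1]-B[i]; print(np.linalg.norm(e),np.arctan2(e[1],e[0]))
E
```

```text
corners [[ 0.6554  0.1968]
 [ 0.5999 -0.0309]
 [ 0.4508  0.0074]
 [ 0.5054  0.2355]] c [0.55286927 0.10219456]
[0.23435454 0.1539352  0.2345483  0.15482861]
yaw -0.23702170356762053
pl [0.49394168 0.03025455 0.081     ] knob [0.62692715 0.07463957 0.1155    ] [0.53349726 0.142784   0.051     ]
relay [ 0.49066535 -0.15045247  0.036     ] sp [ 0.59352197 -0.18179947  0.036     ]
pocket [0.53192632 0.14326028]
pivot [0.51901185 0.08979799]
pl [0.49402887 0.02896337]
keeper [0.52700566 0.18251314]
((334.3049011230469, 261.756103515625), (12.181553840637207, 8.901905059814453), 51.34019470214844)
[[ 0.4962 -0.1286]
 [ 0.5125 -0.1485]
 [ 0.4855 -0.1707]
 [ 0.4692 -0.1508]]
0.025756816932047018 -0.8842271419963299
0.03496894947157284 -2.4532316944396633
```

```bash
python3 - <<'E'
from h import *
move((.52,.3,.23)); move((.50,-.13,.21),.69)
E
```

```text
shift [-2.1631 -1.2939  0.0065] turn [ 0. -0.  0.] yaw from 1.328 to 1.328
shift [-2.5829 -3.4049  0.1065] turn [-0.     -0.      0.2031] yaw from 1.328 to 0.69
```

{"op": "jog_arm", "data": {
  "plan": [
    {"x": -1, "y": -0.6},
    {"x": -1, "y": -0.6},
    {"x": -1, "y": -0.6},
    {"x": -1, "y": -0.6},
    {"x": -1, "y": -0.6},
    {"x": -1, "y": -0.6}
  ]
}}

```text
invalid input at $.plan[0]: expected keys x, y, z, wx, wy, wz
```

{"op": "jog_arm", "data": {
  "plan": [
    {"x": -1, "y": -0.6},
    {"x": -1, "y": -0.6},
    {"x": -1, "y": -0.6},
    {"x": -1, "y": -0.6},
    {"x": -1, "y": -0.6},
    {"x": -1, "y": -0.6}
  ]
}}

```text
invalid input at $.plan[0]: expected keys x, y, z, wx, wy, wz
```

```bash
python3 - <<'E'
from h import *
move((.50,-.13,.20),.69)
E
```

```text
shift [-2.5829 -3.4049  0.1565] turn [-0.     -0.      0.2031] yaw from 1.328 to 0.69
```

All six keys are needed in every row.

{"op": "jog_arm", "data": {
  "plan": [
    {"x": -1, "y": -0.6, "z": 0, "wx": 0, "wy": 0, "wz": 0},
    {"x": -1, "y": -0.6, "z": 0, "wx": 0, "wy": 0, "wz": 0},
    {"x": -1, "y": -0.6, "z": 0, "wx": 0, "wy": 0, "wz": 0},
    {"x": -1, "y": -0.6, "z": 0, "wx": 0, "wy": 0, "wz": 0},
    {"x": -1, "y": -0.6, "z": 0, "wx": 0, "wy": 0, "wz": 0},
    {"x": -1, "y": -0.6, "z": 0, "wx": 0, "wy": 0, "wz": 0}
  ]
}}

```text
t: 1.3
eef_pos: [0.3317, 0.4865, 0.2316]
tool_rot: [0.001, 0.124, 0.992, -0.0]
contact_force: [1.3, -0.2, -0.2]
gripper_width: 0.999
```

{"op": "jog_arm", "data": {
  "plan": [
    {"x": -1, "y": -0.7, "z": 0, "wx": 0, "wy": 0, "wz": 0},
    {"x": -1, "y": -0.7, "z": 0, "wx": 0, "wy": 0, "wz": 0},
    {"x": -1, "y": -0.7, "z": 0, "wx": 0, "wy": 0, "wz": 0},
    {"x": -1, "y": -0.7, "z": 0, "wx": 0, "wy": 0, "wz": 0},
    {"x": -1, "y": -0.7, "z": 0, "wx": 0, "wy": 0, "wz": 0},
    {"x": -1, "y": -0.7, "z": 0, "wx": 0, "wy": 0, "wz": 0}
  ]
}}

```text
t: 1.8
eef_pos: [0.4923, 0.3001, 0.2325]
tool_rot: [0.001, 0.124, 0.992, -0.0]
contact_force: [-0.3, 0.9, 0.2]
gripper_width: 0.996
```

{"op": "jog_arm", "data": {
  "plan": [
    {"x": -0.3, "y": -1, "z": 0, "wx": 0, "wy": 0, "wz": 0},
    {"x": -0.3, "y": -1, "z": 0, "wx": 0, "wy": 0, "wz": 0},
    {"x": -0.3, "y": -1, "z": 0, "wx": 0, "wy": 0, "wz": 0},
    {"x": -0.3, "y": -1, "z": 0, "wx": 0, "wy": 0, "wz": 0},
    {"x": -0.3, "y": -1, "z": 0, "wx": 0, "wy": 0, "wz": 0},
    {"x": -0.3, "y": -1, "z": 0, "wx": 0, "wy": 0, "wz": 0}
  ]
}}

```text
t: 2.3
eef_pos: [0.5016, 0.0821, 0.2331]
tool_rot: [0.002, 0.129, 0.992, -0.002]
contact_force: [0.4, -0.5, 0.6]
gripper_width: 0.999
```

```bash
python3 - <<'E'
from h import *
move((.50,-.13,.20),.69)
E
```

```text
shift [-0.2633 -1.0269  0.1693] turn [-0.0005  0.0014  0.1979] yaw from 1.312 to 0.69
```

{"op": "jog_arm", "data": {
  "plan": [
    {"x": -0.26, "y": -1, "z": 0.17, "wx": 0, "wy": 0, "wz": 0.198},
    {"x": -0.26, "y": -1, "z": 0.17, "wx": 0, "wy": 0, "wz": 0.198},
    {"x": -0.26, "y": -1, "z": 0.17, "wx": 0, "wy": 0, "wz": 0.198},
    {"x": -0.26, "y": -1, "z": 0.17, "wx": 0, "wy": 0, "wz": 0.198},
    {"x": -0.26, "y": -1, "z": 0.17, "wx": 0, "wy": 0, "wz": 0.198},
    {"x": -0.26, "y": -1, "z": 0.17, "wx": 0, "wy": 0, "wz": 0.198},
    {"x": -0.26, "y": -1, "z": 0.17, "wx": 0, "wy": 0, "wz": 0.198},
    {"x": -0.26, "y": -1, "z": 0.17, "wx": 0, "wy": 0, "wz": 0.198}
  ]
}}

```text
t: 2.97
eef_pos: [0.5008, -0.1245, 0.1998]
tool_rot: [0.002, 0.427, 0.904, -0.001]
contact_force: [-0.1, 0.5, -0.3]
gripper_width: 1.004
```

```bash
python3 - <<'E'
from h import *
o=monitor.get_obs(); k=cams.get_calibration('wrist'); im=cams.read_camera('wrist'); cv2.imwrite('pics/w1.png',im[...,::-1])
print(o['eef_pos'],pix(k,np.array([.491,-.15,.036])))
m=mask(im,'orange'); n,l,st,ce=cv2.connectedComponentsWithStats(m); i=1+np.argmax(st[1:,4]); print(st[i])
P=cv2.findNonZero((l==i).astype(np.uint8)); rr=cv2.minAreaRect(P); print(rr)
B=np.array([w('wrist',p,.036,k)[:2] for p in cv2.boxPoints(rr)]); print('centre',B.mean(0))
for j in range(2): e=B[j+1]-B[j]; print(np.linalg.norm(e),np.arctan2(e[1],e[0]))
E
```

```text
[ 0.50082386 -0.12453351  0.19983622] [255.88550322 205.62093178]
[238 193  33  26 462]
((254.0, 205.5), (25.0, 32.0), 90.0)
centre [ 0.48954326 -0.15124669]
0.032121710716315414 0.6887889723568119
0.0264673753036997 -0.8907681456447966
```

View pics/w1.png

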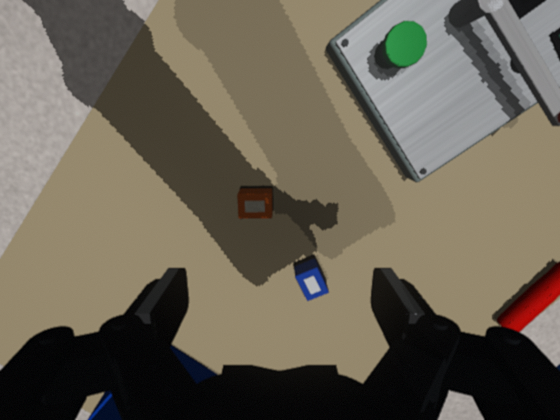

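The wrist view shows the orange relay at (255,205), long side along the jaw direction. The blue one is at (312,280), well clear of it.

```bash
python3 - <<'E'
from h import *
move((.490,-.151,.0175),.69)
E
```

```text
shift [-0.0675 -0.1315  0.9123] turn [0.0001 0.0013 0.0006] yaw from 0.692 to 0.69
```

{"op": "jog_arm", "data": {
  "plan": [
    {"x": -0.068, "y": -0.131, "z": 0.4, "wx": 0, "wy": 0, "wz": 0},
    {"x": -0.068, "y": -0.131, "z": 0.4, "wx": 0, "wy": 0, "wz": 0},
    {"x": -0.068, "y": -0.131, "z": 0.4, "wx": 0, "wy": 0.001, "wz": 0},
    {"x": -0.068, "y": -0.131, "z": 0.6, "wx": 0, "wy": 0.001, "wz": 0},
    {"x": -0.068, "y": -0.131, "z": 0.75, "wx": 0, "wy": 0.001, "wz": 0},
    {"x": -0.068, "y": -0.131, "z": 0.85, "wx": 0, "wy": 0.001, "wz": 0},
    {"x": -0.068, "y": -0.131, "z": 0.912, "wx": 0, "wy": 0.001, "wz": 0},
    {"x": -0.068, "y": -0.131, "z": 0.912, "wx": 0, "wy": 0.001, "wz": 0},
    {"x": -0.068, "y": -0.131, "z": 0.912, "wx": 0, "wy": 0.001, "wz": 0},
    {"x": -0.068, "y": -0.131, "z": 0.912, "wx": 0, "wy": 0.001, "wz": 0}
  ]
}}

```text
t: 3.85
eef_pos: [0.4917, -0.1502, 0.019]
tool_rot: [0.001, 0.425, 0.905, 0.001]
contact_force: [0.7, 0.4, 0.1]
gripper_width: 1.0
```

```bash
python3 - <<'E'
from h import *
move((.490,-.151,.0175),.69)
E
```

```text
shift [ 0.0024 -0.0092  0.0076] turn [0.0008 0.0007 0.0011] yaw from 0.693 to 0.69
```

{"op": "jog_arm", "data": {
  "plan": [
    {"x": 0.002, "y": -0.009, "z": 0.008, "wx": 0, "wy": 0, "wz": 0},
    {"x": 0.002, "y": -0.009, "z": 0.008, "wx": 0, "wy": 0, "wz": 0},
    {"x": 0.002, "y": -0.009, "z": 0.008, "wx": 0, "wy": 0, "wz": 0},
    {"x": 0.002, "y": -0.009, "z": 0.008, "wx": 0, "wy": 0, "wz": 0},
    {"x": 0.002, "y": -0.009, "z": 0.008, "wx": 0, "wy": 0, "wz": 0},
    {"x": 0.002, "y": -0.009, "z": 0.008, "wx": 0, "wy": 0, "wz": 0},
    {"x": 0.002, "y": -0.009, "z": 0.008, "wx": 0, "wy": 0, "wz": 0},
    {"x": 0.002, "y": -0.009, "z": 0.008, "wx": 0, "wy": 0, "wz": 0},
    {"x": 0.002, "y": -0.009, "z": 0.008, "wx": 0, "wy": 0, "wz": 0},
    {"x": 0.002, "y": -0.009, "z": 0.008, "wx": 0, "wy": 0, "wz": 0}
  ],
  "hand": -1,
  "grip_force": 40
}}

```text
t: 4.68
eef_pos: [0.4904, -0.151, 0.018]
tool_rot: [0.002, 0.425, 0.905, 0.001]
contact_force: [-1.6, 1.1, 7.0]
gripper_width: 0.402
```

```bash
python3 - <<'E'
from h import *
o=monitor.get_obs(); print(o['eef_pos'],o['gripper_width']*85,o['contact_force'])
move((.490,-.151,.15),.69); move((.55,.00,.17),-.237)
E
```

```text
[ 0.49038766 -0.15104531  0.01804933] 34.17777460363043 [-1.58693328  1.06276004  7.02905397]
shift [-1.000e-04  7.000e-04 -6.598e-01] turn [0.001  0.0007 0.001 ] yaw from 0.693 to 0.69
shift [ 0.3887  0.7142 -0.7585] turn [1.200e-03 2.000e-04 2.961e-01] yaw from 0.693 to -0.237
```

{"op": "jog_arm", "data": {
  "plan": [
    {"x": 0, "y": 0, "z": -0.1, "wx": 0, "wy": 0, "wz": 0},
    {"x": 0, "y": 0, "z": -0.3, "wx": 0, "wy": 0, "wz": 0},
    {"x": 0, "y": 0, "z": -0.5, "wx": 0, "wy": 0, "wz": 0},
    {"x": 0.2, "y": 0.3, "z": -0.65, "wx": 0, "wy": 0, "wz": 0.05},
    {"x": 0.389, "y": 0.714, "z": -0.76, "wx": 0, "wy": 0, "wz": 0.1},
    {"x": 0.389, "y": 0.714, "z": -0.76, "wx": 0, "wy": 0, "wz": 0.15},
    {"x": 0.389, "y": 0.714, "z": -0.76, "wx": 0, "wy": 0, "wz": 0.2},
    {"x": 0.389, "y": 0.714, "z": -0.76, "wx": 0, "wy": 0, "wz": 0.25},
    {"x": 0.389, "y": 0.714, "z": -0.76, "wx": 0.001, "wy": 0, "wz": 0.296},
    {"x": 0.389, "y": 0.714, "z": -0.76, "wx": 0.001, "wy": 0, "wz": 0.296},
    {"x": 0.389, "y": 0.714, "z": -0.76, "wx": 0.001, "wy": 0, "wz": 0.296}
  ]
}}

```text
t: 5.6
eef_pos: [0.5497, 0.0007, 0.1703]
tool_rot: [0.0, 0.787, 0.617, 0.0]
contact_force: [0.1, -0.0, -0.8]
gripper_width: 0.398
```

```bash
python3 - <<'E'
from h import *
o=monitor.get_obs(); k=cams.get_calibration('wrist'); im=cams.read_camera('wrist'); cv2.imwrite('pics/w2.png',im[...,::-1])
print(o['eef_pos'],o['gripper_width']*85,o['contact_force'])
for t in ('pocket','plunger_head','lever_knob','lever_pivot'): print(t,[(d['location'],d['confidence']) for d in finder.place_of('wrist',t)[:2]])
move((.5325,.143,.15),-.237)
E
```

```text
[0.54972651 0.00072346 0.17026702] 33.8028678656459 [ 0.13959556 -0.02898693 -0.78695091]
pocket [([211.7, 31.5], 0.96)]
plunger_head [([197.7, 194.1], 0.65)]
lever_knob [([374.8, 83.2], 0.93)]
lever_pivot [([207.4, 101.3], 0.6)]
shift [ 0.6756 -0.2499  0.1009] turn [0.0002 0.0001 0.0009] yaw from -0.234 to -0.237
```

View pics/w2.png

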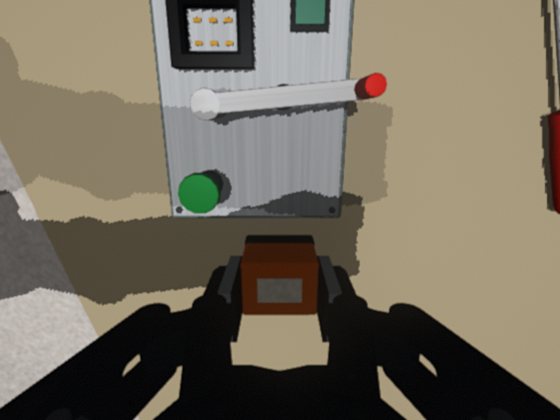

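The relay is held square between the pads. The socket is at (212,32), lever tip at (375,85) and plunger at (198,194). I'll move closer for an accurate pocket fix.

```bash
python3 - <<'E'
from h import *
move((.512,.060,.15),-.237)
E
```

```text
shift [ 0.2481 -0.2532  0.101 ] turn [0.0002 0.0001 0.0009] yaw from -0.234 to -0.237
```

{"op": "jog_arm", "data": {
  "plan": [
    {"x": 0.248, "y": -0.253, "z": 0.1, "wx": 0, "wy": 0, "wz": 0.001},
    {"x": 0.248, "y": -0.253, "z": 0.1, "wx": 0, "wy": 0, "wz": 0.001},
    {"x": 0.248, "y": -0.253, "z": 0.1, "wx": 0, "wy": 0, "wz": 0.001},
    {"x": 0.248, "y": -0.253, "z": 0.1, "wx": 0, "wy": 0, "wz": 0.001},
    {"x": 0.248, "y": -0.253, "z": 0.1, "wx": 0, "wy": 0, "wz": 0.001}
  ]
}}

```text
t: 6.27
eef_pos: [0.5125, 0.0595, 0.1505]
tool_rot: [0.001, 0.786, 0.619, 0.0]
contact_force: [0.8, -0.3, -0.5]
gripper_width: 0.401
```

```bash
python3 - <<'E'
from h import *
o=monitor.get_obs(); k=cams.get_calibration('wrist'); im=cams.read_camera('wrist'); print(o['eef_pos'])
print([(d['location'],w('wrist',d['location'],.037,k)) for d in finder.place_of('wrist','pocket')[:1]])
# predicted outlines: nominal pocket + tool
c=np.array([.532,.143]); yaw=-.237; cs,sn=np.cos(yaw),np.sin(yaw); M=np.array([[cs,-sn],[sn,cs]])
def box(a,b,z): return np.array([pix(k,np.r_[c+M@np.array(v)/1000,z]) for v in [(-a,-b),(a,-b),(a,b),(-a,b)]])
print('outer',box(31,27,.051).round(1).tolist(),'floor',box(19.5,15.5,.037).round(1).tolist())
x0,y0=120,20; s=3
cr=cv2.resize(im[y0:y0+180,x0:x0+220],None,fx=s,fy=s,interpolation=cv2.INTER_CUBIC)
for b,col in ((box(31,27,.051),(255,0,0)),(box(19.5,15.5,.037),(0,255,0)),(box(19.5,15.5,.048),(0,0,255))):
    cv2.polylines(cr,[np.int32((b-[x0,y0]+.5)*s)],True,col,1)
cv2.imwrite('pics/w3.png',cr[...,::-1]); cv2.imwrite('pics/w3raw.png',im[...,::-1])
E
```

```text
[0.51245859 0.0595001  0.1505165 ]
[([278.5, 93.6], array([0.53342859, 0.14805764, 0.037     ]))]
outer [[237.1, 138.1], [319.4, 138.1], [322.3, 59.3], [234.1, 59.3]] floor [[253.4, 121.8], [303.1, 121.8], [304.0, 79.1], [252.4, 79.1]]
```

View pics/w3.png

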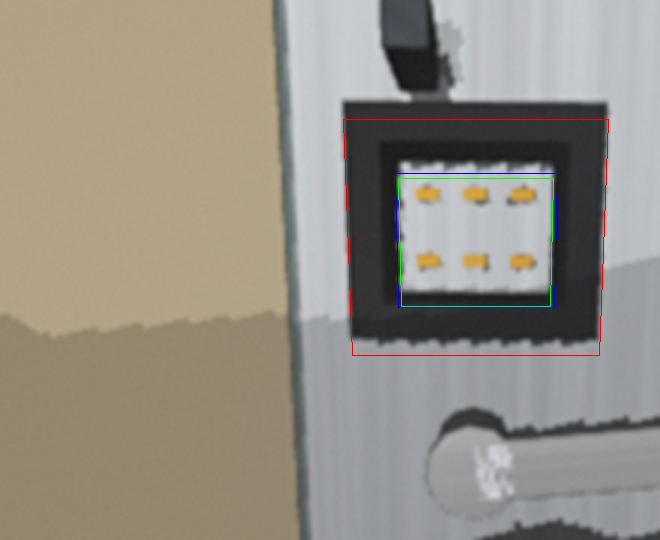

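The overlay matches in x and yaw. The socket appears about 5 px (3.7 mm) farther along +y than the top-camera estimate. I'll check the wrist calibration on the held relay.

```bash
python3 - <<'E'
from h import *
o=monitor.get_obs(); k=cams.get_calibration('wrist'); im=cv2.cvtColor(cv2.imread('pics/w3raw.png'),cv2.COLOR_BGR2RGB)
E=np.array(k['extrinsics']); print('cam',(-E[:3,:3].T@E[:3,3]), o['eef_pos'], 'axis',E[2,:3])
q=o['tool_rot']; r=R.from_quat([q[1],q[2],q[3],q[0]])
def box(a,b,z): return np.array([pix(k,o['eef_pos']+r.apply(np.array([x,y,z])/1000)) for x,y in [(-a,-b),(a,-b),(a,b),(-a,b)]])
x0,y0=200,200; s=4
cr=cv2.resize(im[y0:y0+130,x0:x0+160],None,fx=s,fy=s,interpolation=cv2.INTER_CUBIC)
for b,c in ((box(14,18,16),(0,255,0)),(box(13.5,17.5,-18),(255,0,0)),(box(13.5,17.5,6),(0,0,255))):
    cv2.polylines(cr,[np.int32((b-[x0,y0]+.5)*s)],True,c,1)
cv2.imwrite('pics/w4.png',cr[...,::-1])
print('side pocket',w('side',(239.6,193.9),.037),'piv',w('side',(235.3,196.6),.0775),w('top',(249.5,250.2),.0775),'top pocket',w('top',(231.4,245.3),.037))
E
```

```text
cam [0.53019631 0.13212941 0.29370403] [0.51292551 0.05875389 0.15072283] axis [-0.06699033 -0.28775628 -0.95535785]
side pocket [0.52869904 0.14396836 0.037     ] piv [0.51278738 0.09794621 0.0775    ] [0.52173079 0.09301774 0.0775    ] top pocket [0.5334863  0.14852336 0.037     ]
```

View pics/w4.png

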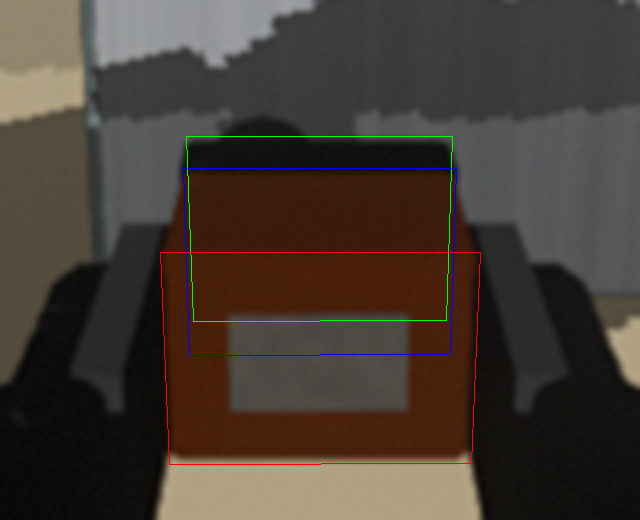

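```bash
python3 - <<'E'
from h import *
move((.533,.1468,.073),-.237)
E
```

```text
shift [ 0.4515 -0.0074  0.3886] turn [ 0.0007  0.     -0.0006] yaw from -0.239 to -0.237
```

{"op": "jog_arm", "data": {
  "plan": [
    {"x": 0.2, "y": -0.004, "z": 0, "wx": 0, "wy": 0, "wz": 0},
    {"x": 0.4, "y": -0.007, "z": 0, "wx": 0, "wy": 0, "wz": 0},
    {"x": 0.4515, "y": -0.007, "z": 0, "wx": 0.0007, "wy": 0, "wz": -0.0006},
    {"x": 0.4515, "y": -0.007, "z": 0.1, "wx": 0.0007, "wy": 0, "wz": -0.0006},
    {"x": 0.4515, "y": -0.007, "z": 0.25, "wx": 0.0007, "wy": 0, "wz": -0.0006},
    {"x": 0.4515, "y": -0.007, "z": 0.35, "wx": 0.0007, "wy": 0, "wz": -0.0006},
    {"x": 0.4515, "y": -0.007, "z": 0.388, "wx": 0.0007, "wy": 0, "wz": -0.0006},
    {"x": 0.4515, "y": -0.007, "z": 0.388, "wx": 0.0007, "wy": 0, "wz": -0.0006},
    {"x": 0.4515, "y": -0.007, "z": 0.388, "wx": 0.0007, "wy": 0, "wz": -0.0006},
    {"x": 0.4515, "y": -0.007, "z": 0.388, "wx": 0.0007, "wy": 0, "wz": -0.0006}
  ]
}}

```text
t: 7.2
eef_pos: [0.5344, 0.1465, 0.0744]
tool_rot: [0.0, 0.786, 0.618, 0.001]
contact_force: [-0.2, -0.3, -0.6]
gripper_width: 0.399
```

```bash
python3 - <<'E'
from h import *
o=monitor.get_obs(); k=cams.get_calibration('wrist'); im=cams.read_camera('wrist'); print(o['eef_pos'],o['contact_force'])
c=np.array([.533,.1468]); yaw=-.237; cs,sn=np.cos(yaw),np.sin(yaw); M=np.array([[cs,-sn],[sn,cs]])
def fb(a,b,z): return np.array([pix(k,np.r_[c+M@np.array(v)/1000,z]) for v in [(-a,-b),(a,-b),(a,b),(-a,b)]])
q=o['tool_rot']; r=R.from_quat([q[1],q[2],q[3],q[0]])
def box(a,b,z): return np.array([pix(k,o['eef_pos']+r.apply(np.array([x,y,z])/1000)) for x,y in [(-a,-b),(a,-b),(a,b),(-a,b)]])
x0,y0=180,160; s=4
cr=cv2.resize(im[y0:y0+140,x0:x0+200],None,fx=s,fy=s,interpolation=cv2.INTER_CUBIC)
for b,col in ((fb(31,27,.051),(255,0,0)),(fb(22.5,18.5,.051),(255,255,0)),(box(14,18,16),(0,255,0))):
    cv2.polylines(cr,[np.int32((b-[x0,y0]+.5)*s)],True,col,1)
cv2.imwrite('pics/w5.png',cr[...,::-1])
E
```

```text
[0.5343757  0.14648565 0.07444036] [-0.18335414 -0.31561929 -0.57775531]
```

View pics/w5.png

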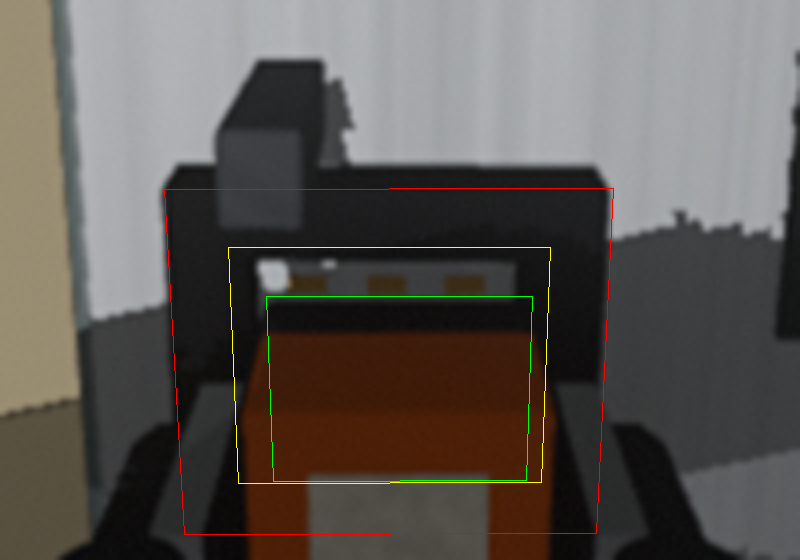

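The socket outline matches the model. The relay sits about 1.3 mm too far in +x, as the measured TCP also says, so I'll correct that and lower partway.

```bash
python3 - <<'E'
from h import *
move((.5331,.1471,.062),-.237)
E
```

```text
shift [ 0.0002 -0.0065  0.0627] turn [ 0.0006 -0.0004 -0.0001] yaw from -0.237 to -0.237
```

{"op": "jog_arm", "data": {
  "plan": [
    {"x": 0.0002, "y": -0.0065, "z": 0, "wx": 0.0006, "wy": -0.0004, "wz": 0},
    {"x": 0.0002, "y": -0.0065, "z": 0, "wx": 0.0006, "wy": -0.0004, "wz": 0},
    {"x": 0.0002, "y": -0.0065, "z": 0.01, "wx": 0.0006, "wy": -0.0004, "wz": 0},
    {"x": 0.0002, "y": -0.0065, "z": 0.02, "wx": 0.0006, "wy": -0.0004, "wz": 0},
    {"x": 0.0002, "y": -0.0065, "z": 0.03, "wx": 0.0006, "wy": -0.0004, "wz": 0},
    {"x": 0.0002, "y": -0.0065, "z": 0.045, "wx": 0.0006, "wy": -0.0004, "wz": 0},
    {"x": 0.0002, "y": -0.0065, "z": 0.055, "wx": 0.0006, "wy": -0.0004, "wz": 0},
    {"x": 0.0002, "y": -0.0065, "z": 0.063, "wx": 0.0006, "wy": -0.0004, "wz": 0},
    {"x": 0.0002, "y": -0.0065, "z": 0.063, "wx": 0.0006, "wy": -0.0004, "wz": 0},
    {"x": 0.0002, "y": -0.0065, "z": 0.063, "wx": 0.0006, "wy": -0.0004, "wz": 0}
  ]
}}

```text
t: 8.08
eef_pos: [0.533, 0.147, 0.0617]
tool_rot: [-0.0, 0.786, 0.618, -0.0]
contact_force: [0.4, -0.1, -0.6]
gripper_width: 0.399
```

```bash
python3 - <<'E'
from h import *
o=monitor.get_obs();print(o['eef_pos'],o['contact_force'],o['torque']);move((.5331,.1471,.0535),-.237)
E
```

```text
[0.53302523 0.14699734 0.0617455 ] [ 0.44418041 -0.0896796  -0.60763509] [-0.01433056 -0.04206873 -0.04492144]
shift [0.0006 0.0002 0.0412] turn [-0.      0.0001 -0.0001] yaw from -0.237 to -0.237
```

{"op": "jog_arm", "data": {
  "plan": [
    {"x": 0, "y": 0, "z": 0.007, "wx": 0, "wy": 0, "wz": 0},
    {"x": 0, "y": 0, "z": 0.014, "wx": 0, "wy": 0, "wz": 0},
    {"x": 0, "y": 0, "z": 0.021, "wx": 0, "wy": 0, "wz": 0},
    {"x": 0, "y": 0, "z": 0.028, "wx": 0, "wy": 0, "wz": 0},
    {"x": 0, "y": 0, "z": 0.034, "wx": 0, "wy": 0, "wz": 0},
    {"x": 0, "y": 0, "z": 0.038, "wx": 0, "wy": 0, "wz": 0},
    {"x": 0, "y": 0, "z": 0.041, "wx": 0, "wy": 0, "wz": 0},
    {"x": 0, "y": 0, "z": 0.041, "wx": 0, "wy": 0, "wz": 0},
    {"x": 0, "y": 0, "z": 0.041, "wx": 0, "wy": 0, "wz": 0}
  ]
}}

```text
t: 8.83
eef_pos: [0.5331, 0.147, 0.0536]
tool_rot: [-0.0, 0.786, 0.618, -0.0]
contact_force: [-0.6, -1.2, -0.6]
gripper_width: 0.397
```

{"op": "jog_arm", "data": {
  "plan": [
    {"x": 0, "y": 0, "z": 0.002, "wx": 0, "wy": 0, "wz": 0},
    {"x": 0, "y": 0, "z": 0.004, "wx": 0, "wy": 0, "wz": 0},
    {"x": 0, "y": 0, "z": 0.005, "wx": 0, "wy": 0, "wz": 0},
    {"x": 0, "y": 0, "z": 0.005, "wx": 0, "wy": 0, "wz": 0}
  ]
}}

```text
t: 9.17
eef_pos: [0.5331, 0.147, 0.0531]
tool_rot: [-0.0, 0.786, 0.618, 0.0]
contact_force: [-2.4, -1.1, 6.1]
gripper_width: 0.403
```

Contact came at 6 N at the expected seated height (0.053). Releasing partly and lifting clear.

{"op": "jog_arm", "data": {
  "plan": [
    {"x": 0, "y": 0, "z": 0, "wx": 0, "wy": 0, "wz": 0},
    {"x": 0, "y": 0, "z": 0, "wx": 0, "wy": 0, "wz": 0},
    {"x": 0, "y": 0, "z": 0, "wx": 0, "wy": 0, "wz": 0},
    {"x": 0, "y": 0, "z": 0, "wx": 0, "wy": 0, "wz": 0},
    {"x": 0, "y": 0, "z": 0, "wx": 0, "wy": 0, "wz": 0},
    {"x": 0, "y": 0, "z": -0.05, "wx": 0, "wy": 0, "wz": 0},
    {"x": 0, "y": 0, "z": -0.2, "wx": 0, "wy": 0, "wz": 0},
    {"x": 0, "y": 0, "z": -0.4, "wx": 0, "wy": 0, "wz": 0},
    {"x": 0, "y": 0, "z": -0.6, "wx": 0, "wy": 0, "wz": 0},
    {"x": 0, "y": 0, "z": -0.6, "wx": 0, "wy": 0, "wz": 0}
  ],
  "hand": 0.3
}}

```text
t: 10.0
eef_pos: [0.5376, 0.1472, 0.1806]
tool_rot: [0.001, 0.786, 0.618, 0.006]
contact_force: [1.7, 0.1, 0.2]
gripper_width: 0.651
```

```bash
python3 - <<'E'
from h import *
o=monitor.get_obs();print(o['eef_pos'],o['gripper_width'])
c=np.array([.533,.1468]); yaw=-.237; cs,sn=np.cos(yaw),np.sin(yaw); M=np.array([[cs,-sn],[sn,cs]])
ctr=c-M@np.array([-.03,.035]); piv=ctr+M@np.array([-.03,-.02]); pl=ctr+M@np.array([-.04,-.085]); print('ctr',ctr,'piv',piv,'pl',pl)
print('knob nominal by top',w('top',(266/3.5+180-.36,150+205/3.3-.35),.1155))
k=cams.get_calibration('wrist'); im=cams.read_camera('wrist'); cv2.imwrite('pics/w6.png',im[...,::-1])
for t,z in (('lever_knob',.1155),('relay',.037)): 
  for d in finder.place_of('wrist',t)[:1]: print(t,d['location'],d['confidence'],w('wrist',d['location'],z,k))
E
```

```text
[0.53764689 0.14717798 0.18061849] 0.6506576295259272
ctr [0.55394384 0.10573474] piv [0.52008668 0.09333743] pl [0.49510503 0.03250227]
knob nominal by top [0.62786716 0.07563924 0.1155    ]
lever_knob [417.7, 283.8] 0.74 [0.62817838 0.07883562 0.1155    ]
relay [271.5, 199.0] 0.87 [0.53197214 0.14933546 0.037     ]
```

View pics/w6.png

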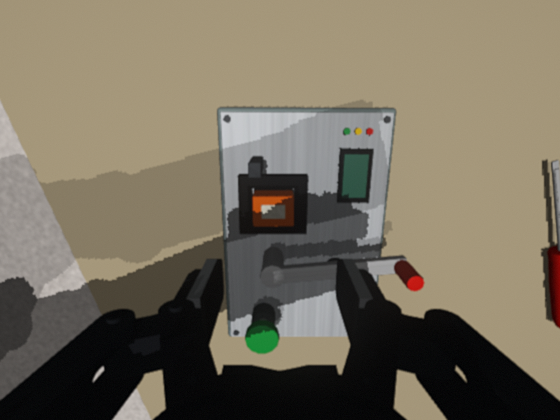

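The relay sits in the socket at (272,205), and the lever knob is at (416,282). Now I'll cage the knob and swing the lever.

```bash
python3 - <<'E'
from h import *
print(monitor.get_obs()['q'])
move((.6283,.0772,.15),-1.4);move((.6283,.0772,.088),-1.4)
E
```

```text
[-0.92190497  0.4069287   0.69227739  1.94274409 -0.32879583  0.90448291
 -0.30076008]
shift [-0.2288  0.5451  0.1183] turn [-2.000e-04 -5.000e-04  3.701e-01] yaw from -0.237 to -1.4
shift [-0.2292  0.545   0.4283] turn [-2.000e-04 -5.000e-04  3.701e-01] yaw from -0.237 to -1.4
```

{"op": "jog_arm", "data": {
  "plan": [
    {"x": -0.12, "y": 0.27, "z": 0, "wx": 0, "wy": 0, "wz": 0.04},
    {"x": -0.23, "y": 0.545, "z": 0.05, "wx": 0, "wy": 0, "wz": 0.08},
    {"x": -0.23, "y": 0.545, "z": 0.1, "wx": 0, "wy": 0, "wz": 0.12},
    {"x": -0.23, "y": 0.545, "z": 0.12, "wx": 0, "wy": 0, "wz": 0.16},
    {"x": -0.23, "y": 0.545, "z": 0.12, "wx": 0, "wy": 0, "wz": 0.2},
    {"x": -0.23, "y": 0.545, "z": 0.12, "wx": 0, "wy": 0, "wz": 0.24},
    {"x": -0.23, "y": 0.545, "z": 0.12, "wx": 0, "wy": 0, "wz": 0.28},
    {"x": -0.23, "y": 0.545, "z": 0.12, "wx": 0, "wy": 0, "wz": 0.32},
    {"x": -0.23, "y": 0.545, "z": 0.12, "wx": 0, "wy": 0, "wz": 0.36},
    {"x": -0.23, "y": 0.545, "z": 0.12, "wx": 0, "wy": 0, "wz": 0.37},
    {"x": -0.23, "y": 0.545, "z": 0.12, "wx": 0, "wy": 0, "wz": 0.37},
    {"x": -0.23, "y": 0.545, "z": 0.12, "wx": 0, "wy": 0, "wz": 0.37}
  ],
  "hand": 0.1
}}

```text
t: 11.15
eef_pos: [0.6273, 0.0768, 0.1482]
tool_rot: [-0.0, 0.996, 0.086, -0.001]
contact_force: [0.7, -0.7, -0.1]
gripper_width: 0.549
```

```bash
python3 - <<'E'
from h import *
o=monitor.get_obs();print(o['eef_pos'],o['gripper_width'],o['q'][6])
k=cams.get_calibration('wrist'); im=cams.read_camera('wrist'); cv2.imwrite('pics/w7.png',im[...,::-1])
for d in finder.place_of('wrist','lever_knob')[:2]: print(d['location'],d['confidence'],w('wrist',d['location'],.1155,k))
move((.6283,.0772,.088),-1.4)
E
```

```text
[0.62730106 0.07682612 0.14824919] 0.5487170114594833 -1.0635731546802967
[279.8, 240.3] 0.6 [0.63042825 0.07711804 0.1155    ]
shift [ 0.0035 -0.001   0.3045] turn [-0.0004  0.0002  0.0005] yaw from -1.398 to -1.4
```

View pics/w7.png

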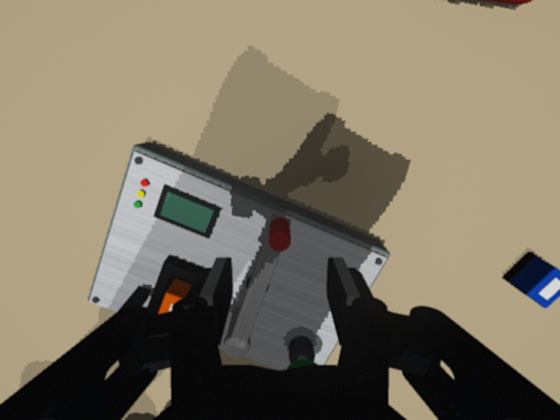

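The knob is centred between the fingers, at (280,238). Descending around it and narrowing the jaws.

{"op": "jog_arm", "data": {
  "plan": [
    {"x": 0.005, "y": 0, "z": 0.1, "wx": 0, "wy": 0, "wz": 0},
    {"x": 0.005, "y": 0, "z": 0.2, "wx": 0, "wy": 0, "wz": 0},
    {"x": 0.005, "y": 0, "z": 0.27, "wx": 0, "wy": 0, "wz": 0},
    {"x": 0.005, "y": 0, "z": 0.3, "wx": 0, "wy": 0, "wz": 0},
    {"x": 0.005, "y": 0, "z": 0.3, "wx": 0, "wy": 0, "wz": 0},
    {"x": 0.005, "y": 0, "z": 0.3, "wx": 0, "wy": 0, "wz": 0}
  ]
}}

```text
t: 11.75
eef_pos: [0.6288, 0.0768, 0.0892]
tool_rot: [-0.0, 0.996, 0.086, -0.0]
contact_force: [0.2, -0.3, 0.3]
gripper_width: 0.546
```

{"op": "jog_arm", "data": {
  "plan": [
    {"x": 0, "y": 0, "z": 0, "wx": 0, "wy": 0, "wz": 0},
    {"x": 0, "y": 0, "z": 0, "wx": 0, "wy": 0, "wz": 0},
    {"x": 0, "y": 0, "z": 0, "wx": 0, "wy": 0, "wz": 0},
    {"x": 0, "y": 0, "z": 0, "wx": 0, "wy": 0, "wz": 0},
    {"x": 0, "y": 0, "z": 0, "wx": 0, "wy": 0, "wz": 0}
  ],
  "hand": -0.53,
  "grip_force": 20
}}

```text
t: 12.17
eef_pos: [0.629, 0.0768, 0.0895]
tool_rot: [-0.001, 0.996, 0.086, -0.0]
contact_force: [-0.2, 0.2, 0.6]
gripper_width: 0.236
```

```bash
cat > arc.py <<'E'
from h import *
import sys
# rows along arc from current position; args: end phi, rows, end yaw, extra lead (m)
def arc(phi1,n,yaw1,lead0=0,lead1=0):
    o=monitor.get_obs(); q=o['tool_rot']; r=R.from_quat([q[1],q[2],q[3],q[0]]); p=o['eef_pos']; piv=np.array([.5201,.0933])
    d=p[:2]-piv; phi0=np.arctan2(d[1],d[0]); print('phi0',phi0,'rad',np.linalg.norm(d),p,o['gripper_width']*85,o['contact_force'])
    cur=r.as_matrix()[:,1]; a=np.arctan2(cur[1],cur[0]); t=np.linspace(0,1,n+1)[1:]
    for u in t:
        f=phi0+u*(phi1-phi0); L=lead0+(lead1-lead0)*u
        P=np.r_[piv+.110*np.array([np.cos(f),np.sin(f)])+L*np.array([-np.sin(f),np.cos(f)]),.088]
        s=r.inv().apply(P-p)/.2; print(np.round(s,3).tolist(), 'wz',round(-u*(yaw1-a)/np.pi,3))
E
python3 -c "
from arc import *
arc(.6,8,-.9)"
```

```text
phi0 -0.15012508101585662 rad 0.11012505152760818 [0.62898641 0.0768295  0.08952898] 20.053833393814717 [-0.21645554  0.18202629  0.61358646]
[0.013, -0.05, 0.008] wz -0.02
[0.023, -0.1, 0.008] wz -0.04
[0.027, -0.152, 0.008] wz -0.059
[0.027, -0.203, 0.008] wz -0.079
[0.022, -0.255, 0.008] wz -0.099
[0.012, -0.305, 0.008] wz -0.119
[-0.003, -0.355, 0.008] wz -0.139
[-0.022, -0.403, 0.008] wz -0.159
```

{"op": "jog_arm", "data": {
  "plan": [
    {"x": 0.013, "y": -0.05, "z": 0, "wx": 0, "wy": 0, "wz": -0.02},
    {"x": 0.023, "y": -0.1, "z": 0, "wx": 0, "wy": 0, "wz": -0.04},
    {"x": 0.027, "y": -0.152, "z": 0, "wx": 0, "wy": 0, "wz": -0.059},
    {"x": 0.027, "y": -0.203, "z": 0, "wx": 0, "wy": 0, "wz": -0.079},
    {"x": 0.022, "y": -0.255, "z": 0, "wx": 0, "wy": 0, "wz": -0.099},
    {"x": 0.012, "y": -0.305, "z": 0, "wx": 0, "wy": 0, "wz": -0.119},
    {"x": -0.003, "y": -0.355, "z": 0, "wx": 0, "wy": 0, "wz": -0.139},
    {"x": -0.022, "y": -0.403, "z": 0, "wx": 0, "wy": 0, "wz": -0.159},
    {"x": -0.022, "y": -0.403, "z": 0, "wx": 0, "wy": 0, "wz": -0.159}
  ]
}}

```text
t: 12.92
eef_pos: [0.61, 0.158, 0.0896]
tool_rot: [-0.001, 0.943, 0.332, 0.0]
contact_force: [-0.3, 0.6, -0.3]
gripper_width: 0.236
```

```bash
python3 -c "
from arc import *
arc(1.29,9,-.3)"
```

```text
phi0 0.6233866266882201 rad 0.11078729043252866 [0.61004887 0.1579763  0.08960858] 20.083992274522785 [-0.2965486   0.57805216 -0.27899533]
[-0.003, -0.041, 0.008] wz -0.021
[-0.006, -0.082, 0.008] wz -0.042
[-0.011, -0.122, 0.008] wz -0.063
[-0.019, -0.162, 0.008] wz -0.084
[-0.031, -0.201, 0.009] wz -0.105
[-0.045, -0.239, 0.009] wz -0.126
[-0.062, -0.276, 0.009] wz -0.147
[-0.081, -0.312, 0.009] wz -0.168
[-0.103, -0.346, 0.009] wz -0.189
```

{"op": "jog_arm", "data": {
  "plan": [
    {"x": -0.003, "y": -0.041, "z": 0, "wx": 0, "wy": 0, "wz": -0.021},
    {"x": -0.006, "y": -0.082, "z": 0, "wx": 0, "wy": 0, "wz": -0.042},
    {"x": -0.011, "y": -0.122, "z": 0, "wx": 0, "wy": 0, "wz": -0.063},
    {"x": -0.019, "y": -0.162, "z": 0, "wx": 0, "wy": 0, "wz": -0.084},
    {"x": -0.031, "y": -0.201, "z": 0, "wx": 0, "wy": 0, "wz": -0.105},
    {"x": -0.045, "y": -0.239, "z": 0, "wx": 0, "wy": 0, "wz": -0.126},
    {"x": -0.062, "y": -0.276, "z": 0, "wx": 0, "wy": 0, "wz": -0.147},
    {"x": -0.081, "y": -0.312, "z": 0, "wx": 0, "wy": 0, "wz": -0.168},
    {"x": -0.103, "y": -0.346, "z": 0, "wx": 0, "wy": 0, "wz": -0.189},
    {"x": -0.103, "y": -0.346, "z": 0, "wx": 0, "wy": 0, "wz": -0.189},
    {"x": -0.103, "y": -0.346, "z": 0, "wx": 0, "wy": 0, "wz": -0.189}
  ]
}}

```text
t: 13.83
eef_pos: [0.5508, 0.1986, 0.0899]
tool_rot: [-0.001, 0.806, 0.592, 0.0]
contact_force: [0.5, 1.3, -0.2]
gripper_width: 0.237
```

```bash
python3 -c "
from arc import *
arc(1.334,6,-.237,0,.007)"
```

```text
phi0 1.2868361641104862 rad 0.10968207789119716 [0.55082847 0.19858969 0.08991746] 20.145352667228288 [ 0.54023137  1.27828424 -0.24377842]
[0.001, -0.01, 0.01] wz -0.004
[0.001, -0.02, 0.01] wz -0.007
[0.0, -0.03, 0.01] wz -0.011
[-0.0, -0.041, 0.01] wz -0.014
[-0.001, -0.051, 0.01] wz -0.018
[-0.002, -0.061, 0.01] wz -0.021
```

{"op": "jog_arm", "data": {
  "plan": [
    {"x": 0.001, "y": -0.01, "z": 0, "wx": 0, "wy": 0, "wz": -0.004},
    {"x": 0.001, "y": -0.02, "z": 0, "wx": 0, "wy": 0, "wz": -0.007},
    {"x": 0, "y": -0.03, "z": 0, "wx": 0, "wy": 0, "wz": -0.011},
    {"x": 0, "y": -0.04, "z": 0, "wx": 0, "wy": 0, "wz": -0.014},
    {"x": 0, "y": -0.04, "z": 0, "wx": 0, "wy": 0, "wz": -0.014},
    {"x": 0, "y": -0.04, "z": 0, "wx": 0, "wy": 0, "wz": -0.014}
  ]
}}

```text
t: 14.33
eef_pos: [0.543, 0.2011, 0.0899]
tool_rot: [-0.002, 0.793, 0.61, 0.0]
contact_force: [0.5, 0.1, 0.7]
gripper_width: 0.234
```

{"op": "jog_arm", "data": {
  "plan": [
    {"x": 0, "y": -0.003, "z": 0, "wx": 0, "wy": 0, "wz": 0},
    {"x": 0, "y": -0.006, "z": 0, "wx": 0, "wy": 0, "wz": 0},
    {"x": 0, "y": -0.008, "z": 0, "wx": 0, "wy": 0, "wz": 0},
    {"x": 0, "y": -0.008, "z": 0, "wx": 0, "wy": 0, "wz": 0}
  ]
}}

```text
t: 14.67
eef_pos: [0.5427, 0.2011, 0.0901]
tool_rot: [-0.001, 0.793, 0.609, 0.001]
contact_force: [4.7, -1.4, -4.1]
gripper_width: 0.239
```

{"op": "jog_arm", "data": {
  "plan": [
    {"x": 0, "y": -0.005, "z": 0, "wx": 0, "wy": 0, "wz": 0},
    {"x": 0, "y": -0.01, "z": 0, "wx": 0, "wy": 0, "wz": 0},
    {"x": 0, "y": -0.014, "z": 0, "wx": 0, "wy": 0, "wz": 0},
    {"x": 0, "y": -0.014, "z": 0, "wx": 0, "wy": 0, "wz": 0}
  ]
}}

```text
t: 15.0
eef_pos: [0.5425, 0.2012, 0.0903]
tool_rot: [0.001, 0.793, 0.609, 0.003]
contact_force: [10.5, -2.2, -8.1]
gripper_width: 0.234
```

The lever is on its stop: the force rises with no motion, and the knob is where the model puts it when shut. Centring the fork, opening, and lifting.

{"op": "jog_arm", "data": {
  "plan": [
    {"x": 0, "y": 0.01, "z": 0, "wx": 0, "wy": 0, "wz": 0},
    {"x": 0, "y": 0.01, "z": 0, "wx": 0, "wy": 0, "wz": 0},
    {"x": 0, "y": 0.01, "z": 0, "wx": 0, "wy": 0, "wz": 0},
    {"x": 0, "y": 0.01, "z": 0, "wx": 0, "wy": 0, "wz": 0},
    {"x": 0, "y": 0.01, "z": -0.05, "wx": 0, "wy": 0, "wz": 0},
    {"x": 0, "y": 0.01, "z": -0.2, "wx": 0, "wy": 0, "wz": 0},
    {"x": 0, "y": 0.01, "z": -0.35, "wx": 0, "wy": 0, "wz": 0},
    {"x": 0, "y": 0.01, "z": -0.45, "wx": 0, "wy": 0, "wz": 0},
    {"x": 0, "y": 0.01, "z": -0.45, "wx": 0, "wy": 0, "wz": 0}
  ],
  "hand": -0.15
}}

```text
t: 15.75
eef_pos: [0.5463, 0.2011, 0.1853]
tool_rot: [0.002, 0.793, 0.609, 0.007]
contact_force: [1.1, 0.1, -1.0]
gripper_width: 0.425
```

```bash
python3 - <<'E'
from h import *
o=monitor.get_obs();print(o['eef_pos'],o['contact_force'])
move((.4953,.0325,.18),-.237); move((.506,.075,.18),-.237)
E
```

```text
[0.54627106 0.20106061 0.18531887] [ 1.14885714  0.1399743  -0.95602853]
shift [-0.8802 -0.0284  0.0184] turn [ 0.0035 -0.0028 -0.0079] yaw from -0.262 to -0.237
shift [-0.6611 -0.0317  0.0204] turn [ 0.0035 -0.0028 -0.0079] yaw from -0.262 to -0.237
```

{"op": "jog_arm", "data": {
  "plan": [
    {"x": -0.2, "y": -0.01, "z": 0.01, "wx": 0, "wy": 0, "wz": 0},
    {"x": -0.38, "y": -0.03, "z": 0.02, "wx": 0.0035, "wy": -0.003, "wz": -0.008},
    {"x": -0.38, "y": -0.03, "z": 0.02, "wx": 0.0035, "wy": -0.003, "wz": -0.008},
    {"x": -0.38, "y": -0.03, "z": 0.02, "wx": 0.0035, "wy": -0.003, "wz": -0.008},
    {"x": -0.38, "y": -0.03, "z": 0.02, "wx": 0.0035, "wy": -0.003, "wz": -0.008}
  ],
  "hand": -1
}}

```text
t: 16.17
eef_pos: [0.5207, 0.1298, 0.1807]
tool_rot: [-0.0, 0.786, 0.619, -0.0]
contact_force: [-0.6, 0.5, 0.1]
gripper_width: 0.0
```

```bash
python3 - <<'E'
from h import *
o=monitor.get_obs(); k=cams.get_calibration('wrist'); im=cams.read_camera('wrist'); cv2.imwrite('pics/w8.png',im[...,::-1]); print(o['eef_pos'],o['gripper_width'])
for t,z in (('lever_knob',.1155),('plunger_head',.081),('lever_pivot',.0775)): 
  for d in finder.place_of('wrist',t)[:1]: print(t,d['location'],d['confidence'],w('wrist',d['location'],z,k))
m=mask(im,'green'); n,l,st,ce=cv2.connectedComponentsWithStats(m); i=1+np.argmax(st[1:,4]); print(st[i],ce[i],w('wrist',ce[i],.081,k))
move((.4953,.0325,.10),-.237)
E
```

```text
[0.52070404 0.12976051 0.1806589 ] 0.00037139462483467
lever_knob [289.7, 115.1] 0.56 [0.54476905 0.2014113  0.1155    ]
plunger_head [287.8, 249.4] 0.49 [0.52001253 0.09655897 0.081     ]
lever_pivot [287.3, 251.5] 0.97 [0.51889331 0.09322702 0.0775    ]
[362 103   6   5  22] [364.18181818 104.77272727] [0.60045654 0.19535981 0.081     ]
shift [-0.5056 -0.0111  0.4025] turn [0.     0.0002 0.0007] yaw from -0.235 to -0.237
```

View pics/w8.png

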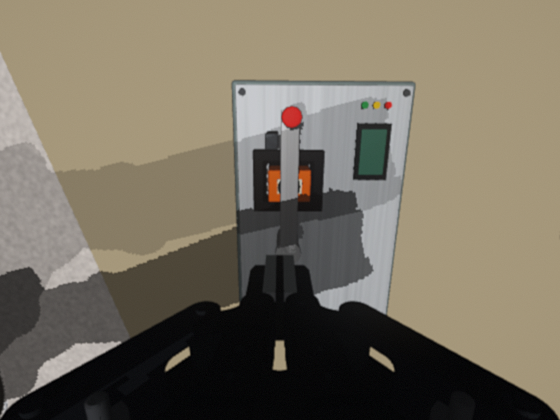

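The lever now lies over the relay along +y, with the knob at (291,117), matching the shut prediction within 1.5 mm. Moving above the plunger.

{"op": "jog_arm", "data": {
  "plan": [
    {"x": -0.2, "y": -0.005, "z": 0, "wx": 0, "wy": 0, "wz": 0},
    {"x": -0.4, "y": -0.011, "z": 0, "wx": 0, "wy": 0, "wz": 0},
    {"x": -0.506, "y": -0.011, "z": 0, "wx": 0, "wy": 0, "wz": 0},
    {"x": -0.506, "y": -0.011, "z": 0.1, "wx": 0, "wy": 0, "wz": 0},
    {"x": -0.506, "y": -0.011, "z": 0.25, "wx": 0, "wy": 0, "wz": 0},
    {"x": -0.506, "y": -0.011, "z": 0.37, "wx": 0, "wy": 0, "wz": 0},
    {"x": -0.506, "y": -0.011, "z": 0.4, "wx": 0, "wy": 0, "wz": 0},
    {"x": -0.506, "y": -0.011, "z": 0.4, "wx": 0, "wy": 0, "wz": 0},
    {"x": -0.506, "y": -0.011, "z": 0.4, "wx": 0, "wy": 0, "wz": 0}
  ]
}}

```text
t: 17.12
eef_pos: [0.4958, 0.0325, 0.101]
tool_rot: [0.0, 0.785, 0.62, -0.0]
contact_force: [0.4, 0.3, 0.9]
gripper_width: 0.001
```

```bash
python3 - <<'E'
from h import *
o=monitor.get_obs(); print(o['eef_pos'],o['contact_force'])
im=cams.read_camera('top'); m=mask(im,'green'); m[:240]=0;m[280:]=0;m[:,:250]=0;m[:,300:]=0; print('green px left',m.sum())
move((.495,.032,.0705),-.237)
E
```

```text
[0.49580985 0.032532   0.10099769] [0.39819036 0.34200723 0.9179513 ]
green px left 0
shift [-0.0045 -0.0057  0.1551] turn [0.0005 0.0001 0.0008] yaw from -0.234 to -0.237
```

{"op": "jog_arm", "data": {
  "plan": [
    {"x": -0.004, "y": -0.005, "z": 0.04, "wx": 0, "wy": 0, "wz": 0},
    {"x": -0.004, "y": -0.005, "z": 0.08, "wx": 0, "wy": 0, "wz": 0},
    {"x": -0.004, "y": -0.005, "z": 0.1, "wx": 0, "wy": 0, "wz": 0},
    {"x": -0.004, "y": -0.005, "z": 0.115, "wx": 0, "wy": 0, "wz": 0},
    {"x": -0.004, "y": -0.005, "z": 0.13, "wx": 0, "wy": 0, "wz": 0},
    {"x": -0.004, "y": -0.005, "z": 0.145, "wx": 0, "wy": 0, "wz": 0},
    {"x": -0.004, "y": -0.005, "z": 0.155, "wx": 0, "wy": 0, "wz": 0},
    {"x": -0.004, "y": -0.005, "z": 0.16, "wx": 0, "wy": 0, "wz": 0},
    {"x": -0.004, "y": -0.005, "z": 0.16, "wx": 0, "wy": 0, "wz": 0},
    {"x": -0.004, "y": -0.005, "z": 0.16, "wx": 0, "wy": 0, "wz": 0}
  ]
}}

```text
t: 18.0
eef_pos: [0.4953, 0.0323, 0.0709]
tool_rot: [-0.0, 0.785, 0.619, 0.001]
contact_force: [-6.7, 2.2, 24.3]
gripper_width: -0.001
```

At the stop: z = 0.071, 24 N, above the 5.4 N spring force. Easing off slightly to hold, then lifting.

{"op": "jog_arm", "data": {
  "plan": [
    {"x": 0, "y": 0, "z": 0.005, "wx": 0, "wy": 0, "wz": 0},
    {"x": 0, "y": 0, "z": 0.005, "wx": 0, "wy": 0, "wz": 0},
    {"x": 0, "y": 0, "z": 0.005, "wx": 0, "wy": 0, "wz": 0},
    {"x": 0, "y": 0, "z": 0.005, "wx": 0, "wy": 0, "wz": 0},
    {"x": 0, "y": 0, "z": 0.005, "wx": 0, "wy": 0, "wz": 0},
    {"x": 0, "y": 0, "z": 0.005, "wx": 0, "wy": 0, "wz": 0},
    {"x": 0, "y": 0, "z": 0.005, "wx": 0, "wy": 0, "wz": 0},
    {"x": 0, "y": 0, "z": 0.005, "wx": 0, "wy": 0, "wz": 0}
  ]
}}

```text
t: 18.67
eef_pos: [0.4953, 0.0324, 0.0709]
tool_rot: [-0.001, 0.785, 0.619, 0.001]
contact_force: [-5.9, 1.1, 20.5]
gripper_width: 0.002
```

{"op": "jog_arm", "data": {
  "plan": [
    {"x": 0, "y": 0, "z": -0.03, "wx": 0, "wy": 0, "wz": 0},
    {"x": 0, "y": 0, "z": -0.06, "wx": 0, "wy": 0, "wz": 0},
    {"x": 0, "y": 0, "z": -0.12, "wx": 0, "wy": 0, "wz": 0},
    {"x": 0, "y": 0, "z": -0.3, "wx": 0, "wy": 0, "wz": 0},
    {"x": 0, "y": 0, "z": -0.5, "wx": 0, "wy": 0, "wz": 0},
    {"x": 0, "y": 0, "z": -0.7, "wx": 0, "wy": 0, "wz": 0},
    {"x": 0.3, "y": 0, "z": -0.7, "wx": 0, "wy": 0, "wz": 0},
    {"x": 0.5, "y": 0.2, "z": -0.7, "wx": 0, "wy": 0, "wz": 0},
    {"x": 0.7, "y": 0.3, "z": -0.7, "wx": 0, "wy": 0, "wz": 0},
    {"x": 0.7, "y": 0.3, "z": -0.7, "wx": 0, "wy": 0, "wz": 0},
    {"x": 0.7, "y": 0.3, "z": -0.7, "wx": 0, "wy": 0, "wz": 0},
    {"x": 0.7, "y": 0.3, "z": -0.7, "wx": 0, "wy": 0, "wz": 0}
  ],
  "hand": -0.5
}}

```text
t: 19.67
eef_pos: [0.5866, 0.1557, 0.2111]
tool_rot: [-0.0, 0.784, 0.62, 0.001]
contact_force: [0.1, -0.8, -1.3]
gripper_width: 0.251
```

```bash
python3 - <<'E'
from h import *
o=monitor.get_obs(); print(o['t'],o['eef_pos'],o['contact_force'])
k=cams.get_calibration('wrist'); a=cams.read_camera('wrist'); b=cams.read_camera('side')
for c,t,z in (('wrist','lever_knob',.1155),('wrist','plunger_head',.081),('wrist','relay',.037)):
  for d in finder.place_of(c,t)[:1]: print(t,d['location'],d['confidence'],w(c,d['location'],z,k))
b=cv2.resize(b[60:330,180:400],None,fx=1.7,fy=1.556)
cv2.imwrite('pics/w9.png',np.hstack([cv2.resize(a,(426,420)),b])[...,::-1])
E
```

```text
19.6667 [0.5866435  0.1556638  0.21105286] [ 0.06593163 -0.83449559 -1.28918873]
lever_knob [215.7, 172.1] 0.95 [0.54715949 0.19972107 0.1155    ]
relay [230.0, 209.2] 0.86 [0.53186594 0.1489321  0.037     ]
```

View pics/w9.png

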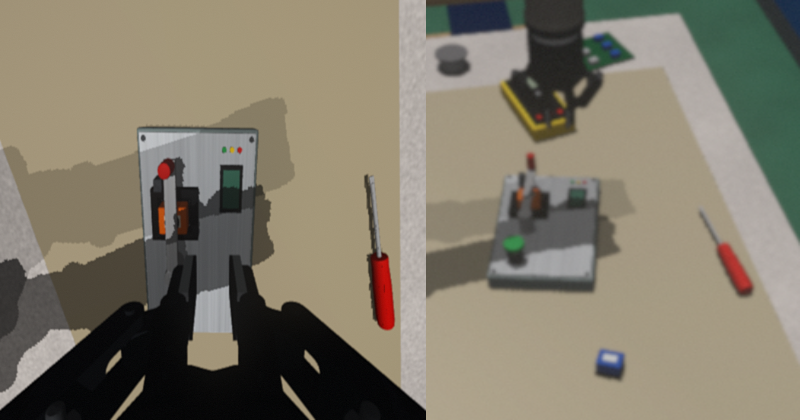

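The final views show the lever over the relay with the knob at (165,170), about 1.4 mm from the shut prediction. The plunger is up at (513,243) in the side half. The blue relay and screwdriver are unmoved, and the arm is clear. Handing in.

```bash
python3 -c "
from station import bot; print(bot.hand_in())"
```

```text
the job is handed in; nothing more can be done
None
```

The job is done and handed in at about 20 s on the robot's clock; no verdict was reported.

- **Relay:** I gripped the orange relay by its length and lowered it slowly into the pocket. It touched the floor with about 6 N at TCP z = 0.053, the expected seated height, before I let go.
- **Lever:** I swung it shut with the jaws around the knob. At the stop the force rose to about 11 N sideways with almost no further motion. The later camera checks put the knob within about 1.5 mm of its shut position.
- **Plunger:** I pressed it only after the lever was shut. It reached its stop at z = 0.071 (full 10 mm travel) with 20–24 N, was held about 0.7 s, and then released.

**Last checks:** The side view shows the plunger head up, by eye only, because the detector did not report it in the last picture. The lever is over the relay, the blue relay and screwdriver look unmoved, and the robot is touching nothing. The parts bin was outside the last pictures, but the arm never went near it. The multimeter is partly hidden behind the gripper there, and I did not measure it.

**Disagreement:** My first top-camera estimate of the pocket was about 3.7 mm off the wrist camera's. I used the wrist value, and the relay went in with no more than about 1.3 N of sideways force before it touched the floor.

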